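Slide the clipped cutting board home over its drip tray

ROBOT

A 6-joint arm with a two-finger parallel gripper is mounted at the origin on the work surface. World frame = base frame: x ahead of the robot, y to its left, z up, the work surface at z = 0. Lengths are in m, angles in degrees, forces in N, time in s.
With the tool pointing down it reaches from about 0.375 to 0.9 m from the base axis. Payload 3.1 kg.
Tool frame: the origin (TCP) lies at the very end of the fingers, on their centre line; the grasp point (between the pads) lies 19 mm behind it; x points along the fingers, z is the direction in which the jaws open and shut, and the axes are right-handed (so a half turn about x gives the same grasp; the last joint's range is limited). The gripper opens to 87 mm and grips with 3 to 60 N. Pads are 19 mm wide; open, the fingers measure 117 mm over their backs; the gripper's body (75 mm by 190 mm) begins 51 mm behind the grasp point.
Start: joints at [-79.612, 30.224, 82.088, -0, 67.689, -10.227], TCP at [0.22, -0.585, 0.198] pointing down, gripper open.
Joint ranges: [-176.69, 176.69], [-43.24, 126.21], [12.49, 139.97], [-82, 262], [0, 151.66], [-163.58, 163.58]. Speed limits (degrees/s): [159.86, 159.86, 180, 180, 180, 180].

INTERFACE

Orientations are given as a 3x3 rotation matrix whose columns are the frame's x, y, z axes.
In Python, from rig import bot gives the robot as it stands.
- The arm moves only by the tool send_rows, never from a script. Its arguments are lists of equal length, an entry for each row: "fingers": the opening, from 0 (shut) to 1 (fully open); "dp": the shift along the world's x, y, z in mm, a list of three; "turn": the turn, a rotation vector about the world's x, y, z in rad, a list of three. In form: {"fingers": [fingers, ...], "dp": [[tx, ty, tz], ...], "turn": [[rx, ry, rz], ...]}. A call has 1 to 10 rows; each row is the pose to reach, as a shift and turn from the pose measured when the call began; what a row does not reach only later rows make up. A row lasts 1/12 s, in which the tool goes at most 41.7 mm and 7.16 degrees, less where a joint would pass 70% of its speed; a pose out of reach is approached as far as the arm can. A call with a gripper value outside its range is refused whole. The fingers move at their own pace and stop on an object; the grip force is fixed at half the most. Time passes only in rows, so rows that repeat a pose let the fingers close. It gives the time, the measured TCP pose, the force and the opening at its end, in the units of the state.
- bot.read_state(): the state, without advancing time (a new reading comes with each control period).
- bot.capture(name): name is "scene" or "top"; returns a dict with "img" (480x640x3 uint8, blue, green, red), "z_map" (480x640 float32, m along the optical axis (not along the pixel's ray), 0 where there is no reading), "mtx" (3x3 intrinsics, pixels), "origin" and "orientation" of the camera in the world. Camera axes: x right, y up, looking along -z (the intrinsics and any distortion apply to the point x, -y, -z); pixel columns grow to the right and rows downward; lengths in m; the calibration is good to about 2 mm. A picture is of the moment at which its call begins.
- bot.hand_in(): hands the job in, once; it reports no verdict.
The state is a dict: "time_s": time; "joint_positions": joint angles; "qvel": joint speeds; "tau": joint torques, N m; "position": TCP position; "tcp_rot": TCP orientation; "force": force on the tool from outside, world axes, zero at the start; "moment": the same for the moment, N m; "opening": opening from 0.0 (shut) to 1.0 (fully open).
Only numpy, scipy, OpenCV 4.12 (cv2) and the standard library are available. Lean on these libraries where they do the work, as an engineer would, in place of code of your own. Each camera call takes 0.05 s, during which the arm holds its last target.

TASK

The small cutting board, held upright in a spring clip on a slide rail, has to drain. Slide its clip carriage along the rail until it is fully home against the upright stop at the drip-tray end, then let go of it. Leave the wooden paddle in the clip on the other rail where it is.

Things in the scene. Friction and masses are not known exactly. Their poses are not given: they have to be found in the camera images.
- board_clip (a joint): position of the cutting board's clip carriage on its rail (which may point any way on the table), in m: 0 at the low end cap, 0.160 when the carriage meets the upright stop at the drip-tray end. It slides stiffly (about 3 N) and stays where it is left; there is no spring.
- board_top (a point): middle of the top edge of the white plastic cutting board, 211 mm above the table. Board 150 wide, 150 tall, 10 thick, upright, fixed in the clip (jaws hold its lowest 26 mm). x: along the rail to the stop, square to the board's faces; y: along the top edge; z up. Can be pinched from above by its faces; a 20 mm hole lies 55 mm to one side. The rest of this rail is at most 104 mm high.
- board_stop (a point): middle of the top edge of the stop face that the board's carriage meets, 104 mm above the table: a steel plate 60 mm wide, 12 mm thick, at the end of the 250 mm rail, over a flat steel drip tray. x points along the rail in the direction to slide (any way on the table); z up. With the carriage (50 mm long) home, the board's middle plane is 26 mm short of this point.
- paddle_top (a point): top of the wooden paddle, 229 mm above the table, upright in the clip of the other, identical rail: blade 70 mm wide with a round top, 10 mm thick. To be left alone.

How it is judged:
By the outcome, as a careful person would: the job done as asked, in the order asked, and still so for the second after the job is handed in, with the robot touching nothing.
It also fails if it takes over 32 s, if anything falls off the work surface, if the arm or the gripper's body presses on something with over 40 N, if the wrist force passes 120 N, or if a joint passes its speed limit or range.

## Working session

There is one attempt and no reset: what is moved stays moved. The work goes in short steps, Python scripts to look and compute and a tool call to move; the robot and the scene stay as the last step left them, time stands still between calls to the robot, and variables do not carry over. Pictures are saved under pics/ and viewed, and the job is handed in when it is done.

Besides the shell and the picture viewer there is one more tool, called by a JSON object that holds its "name" and its "arguments". send_rows: Moves the arm, as the interface text tells. Its arguments: {"type":"object","properties":{"fingers":{"type":"array","items":{"type":"number"}},"dp":{"type":"array","items":{"type":"array","items":{"type":"number"}}},"turn":{"type":"array","items":{"type":"array","items":{"type":"number"}}}},"required":["fingers","dp","turn"]}

```bash
ls; mkdir -p pics; python3 - <<'E'
from rig import bot
import cv2,pickle
for n in("scene","top"):
    c=bot.capture(n); cv2.imwrite(f"pics/{n}0.png",c["img"]); pickle.dump(c,open(f"{n}0.pkl","wb"))
    print(n,c["mtx"],c["origin"],c["orientation"],{k:v for k,v in c.items() if k not in("img","z_map","mtx","origin","orientation")})
print(bot.read_state())
E
```

```text
pics
scene [[572.24638064   0.         331.11367253]
 [  0.         572.24638064 237.56631961]
 [  0.           0.           1.        ]] [1.11121134 0.40336151 0.75069951] [[-0.56591008 -0.54105524  0.62209727]
 [ 0.82431314 -0.35673326  0.43960122]
 [-0.01592576  0.76157771  0.64787789]] {}
top [[447.83723008   0.         324.37790569]
 [  0.         447.83723008 246.23953121]
 [  0.           0.           1.        ]] [0.46814228 0.00180856 1.02902246] [[-0.02358257  0.99758056 -0.06539795]
 [-0.99952495 -0.02222903  0.0213481 ]
 [ 0.01984272  0.06587032  0.99763088]] {}
{'time_s': 0.1, 'joint_positions': array([-7.96126920e+01,  3.02721577e+01,  8.21502540e+01, -2.51561205e-03,
        6.76904033e+01, -1.02256664e+01]), 'qvel': array([-0.00211511, -0.05883749, -0.22922264, -0.08957695,  0.01934263,
       -0.12051651]), 'tau': array([-5.72321710e-05, -4.40983808e+01, -1.77152073e+01,  6.33935072e-02,
        5.33641723e-02, -4.06225649e-05]), 'position': array([ 0.21993237, -0.58425206,  0.19737873]), 'tcp_rot': array([[-3.94965185e-04,  9.35974018e-01,  3.52068860e-01],
       [ 1.92939896e-03,  3.52068945e-01, -9.35972080e-01],
       [-9.99998061e-01,  3.09604908e-04, -1.94492228e-03]]), 'force': array([-0.45696041,  1.38770442, -0.59490153]), 'moment': array([ 0.02812873,  0.02185007, -0.00317891]), 'opening': 0.9992996390326051}
```

View pics/scene0.png

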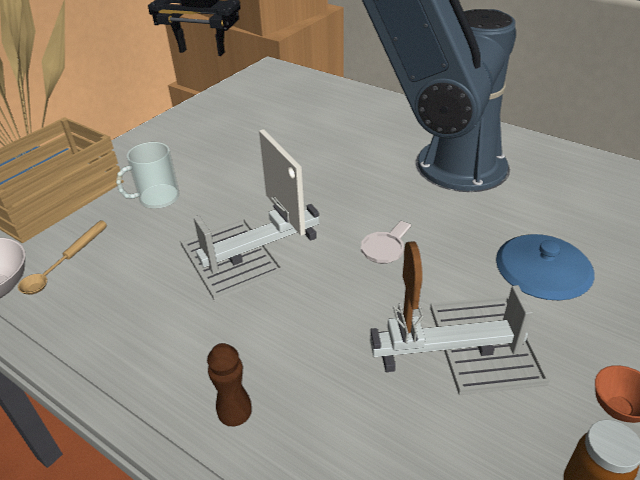

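View pics/top0.png

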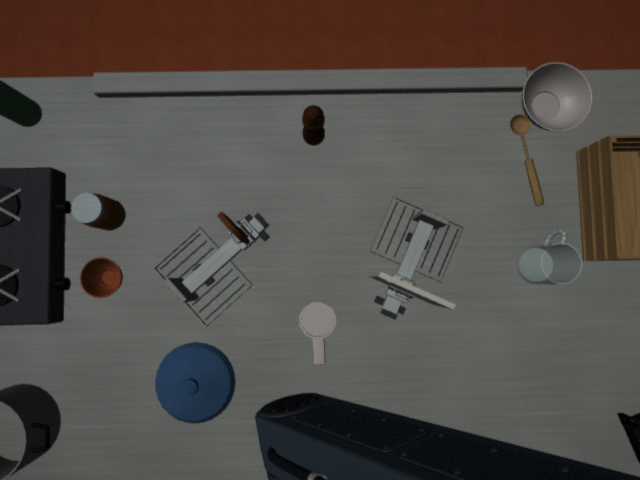

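The scene view shows the board at (283,180) with its stop at (204,240), and the paddle at (412,290). In the top view, the board's top edge runs from (375,276) to (455,306) and its stop is at (432,218).

```bash
cat > h.py <<'E'
import numpy as np
def cloud(c):
    z=c["z_map"]; K=c["mtx"]; v,u=np.mgrid[:480,:640]
    p=np.stack([(u-K[0,2])/K[0,0]*z,-(v-K[1,2])/K[1,1]*z,-z],-1)
    P=p@np.array(c["orientation"]).T+np.array(c["origin"]); P[z==0]=np.nan
    return P
E
python3 - <<'E'
import pickle,cv2,numpy as np
from h import *
np.set_printoptions(precision=4,suppress=True)
for n,(bb,sb) in {"top":((360,265,465,315),(400,195,465,240)),"scene":((250,125,310,240),(190,210,222,275))}.items():
    c=pickle.load(open(n+"0.pkl","rb"));P=cloud(c)
    for nm,b,lo,hi in(("board",bb,.203,.222),("boardall",bb,.12,.222),("stop",sb,.097,.112)):
        Q=P[b[1]:b[3],b[0]:b[2]].reshape(-1,3); Q=Q[~np.isnan(Q[:,0])]; Q=Q[(Q[:,2]>lo)&(Q[:,2]<hi)]
        if len(Q)<5: print(n,nm,len(Q)); continue
        r=cv2.minAreaRect(Q[:,:2].astype(np.float32)*1000)
        d=np.linalg.svd(Q[:,:2]-Q[:,:2].mean(0),full_matrices=False)[2][0]
        print(n,nm,len(Q),r,"mean",Q.mean(0),"dir",d,Q[:,2].max(), "box",cv2.boxPoints(r))
E
```

```text
top board 460 ((437.29443359375, -182.5654296875), (150.29209899902344, 10.1253662109375), 64.90290832519531) mean [ 0.4371 -0.1826  0.2091] dir [-0.4238 -0.9058] 0.21285012026869787 box [[ 400.8363 -248.4696]
 [ 410.0057 -252.7643]
 [ 473.7526 -116.6613]
 [ 464.5832 -112.3665]]
top boardall 663 ((437.25262451171875, -182.5465545654297), (150.29100036621094, 10.248602867126465), 64.87548828125) mean [ 0.4373 -0.1793  0.1951] dir [-0.426  -0.9047] 0.21285012026869787 box [[ 400.7074 -248.4066]
 [ 409.9863 -252.758 ]
 [ 473.7979 -116.6865]
 [ 464.519  -112.3351]]
top stop 171 ((585.7616577148438, -252.0294952392578), (59.84988021850586, 12.945682525634766), 65.05757904052734) mean [ 0.5856 -0.2518  0.1016] dir [-0.4232 -0.9061] 0.10562374240201433 box [[ 567.2729 -276.4337]
 [ 579.0112 -281.893 ]
 [ 604.2504 -227.6252]
 [ 592.5121 -222.166 ]]
scene board 412 ((439.4345397949219, -181.107421875), (153.14234924316406, 13.131953239440918), 64.63005828857422) mean [ 0.4436 -0.1754  0.2099] dir [0.4206 0.9072] 0.21436021251489001 box [[ 400.694  -247.4808]
 [ 412.5595 -253.1074]
 [ 478.1751 -114.734 ]
 [ 466.3095 -109.1075]]
scene boardall 1858 ((439.53533935546875, -181.90240478515625), (158.1262664794922, 13.9954252243042), 64.63005828857422) mean [ 0.4474 -0.1724  0.1729] dir [0.4098 0.9122] 0.21436021251489001 box [[ 399.337  -250.3425]
 [ 411.9827 -256.339 ]
 [ 479.7337 -113.4623]
 [ 467.088  -107.4659]]
scene stop 169 ((589.0597534179688, -250.05641174316406), (62.13633728027344, 11.951303482055664), 65.0025863647461) mean [ 0.5909 -0.2479  0.1036] dir [0.4265 0.9045] 0.10656009722356607 box [[ 570.5151 -275.6891]
 [ 581.3469 -280.7395]
 [ 607.6044 -224.4237]
 [ 596.7726 -219.3733]]
```

Both views agree within about 2 mm. The board's top is at (0.438,-0.182) and the rail direction is about (0.906,-0.423). The sizes match: 150x10 for the board and 60x12 for the stop. About 132 mm of travel remains. I'll rise, turn and go above the board.

{"name": "send_rows", "arguments": {"fingers": [1,1,1,1,1,1,1,1,1,1], "dp": [[0,0,20],[0,10,45],[10,30,70],[25,60,75],[45,92,75],[65,125,75],[85,158,75],[105,191,75],[122,224,75],[138,255,75]], "turn": [[0,0,0],[0,0,0.08],[0,0,0.16],[0,0,0.25],[0,0,0.34],[0,0,0.43],[0,0,0.52],[0,0,0.61],[0,0,0.7],[0,0,0.773]]}}

```text
time_s: 0.93
position: [0.3584, -0.3269, 0.272]
tcp_rot: [[-0.002, 0.42, 0.907], [0.002, 0.907, -0.42], [-1.0, 0.001, -0.003]]
force: [0.9, 0.1, 0.0]
opening: 1.003
```

```bash
python3 -c "
from rig import bot
s=bot.read_state();print(s['time_s'],s['position'],s['tcp_rot'],s['force'],s['joint_positions'])"
```

```text
0.9333 [ 0.35836604 -0.32692461  0.27203865] [[-0.00195495  0.42024703  0.90740763]
 [ 0.00215823  0.90740903 -0.42024302]
 [-0.99999576  0.00113684 -0.00268093]] [0.87375072 0.13673394 0.04582007] [-5.55853639e+01  1.42692665e+01  9.59175480e+01 -2.39647104e-02
  6.99785066e+01 -3.07270124e+01]
```

{"name": "send_rows", "arguments": {"fingers": [1,1,1,1,1,1,1,1,1,1], "dp": [[16,30,0],[32,60,0],[48,88,0],[64,116,0],[76,136,0],[80,145,0],[80,145,-10],[80,145,-20],[80,145,-30],[80,145,-30]], "turn": [[0,0,0],[0,0,0],[0,0,0],[0,0,0],[0,0,0],[0,0,0],[0,0,0],[0,0,0],[0,0,0],[0,0,0]]}}

```text
time_s: 1.77
position: [0.4368, -0.1814, 0.2402]
tcp_rot: [[-0.006, 0.42, 0.907], [0.004, 0.907, -0.42], [-1.0, 0.001, -0.007]]
force: [-0.3, 0.1, -0.2]
opening: 1.001
```

```bash
python3 -c "
from rig import bot
import cv2
s=bot.read_state();print(s['time_s'],s['position'],s['tcp_rot'],s['force'],s['joint_positions'])
cv2.imwrite('pics/s1.png',bot.capture('scene')['img'])"
```

```text
1.7667 [ 0.43677551 -0.18141352  0.24017911] [[-0.0059963   0.42026191  0.90738303]
 [ 0.00442801  0.90740161 -0.42024125]
 [-0.99997222  0.001498   -0.00730198]] [-0.33917335  0.13300353 -0.20034087] [-3.61308058e+01  1.54989030e+01  9.98637720e+01  2.57654046e-03
  6.50644083e+01 -1.12810603e+01]
```

View pics/s1.png

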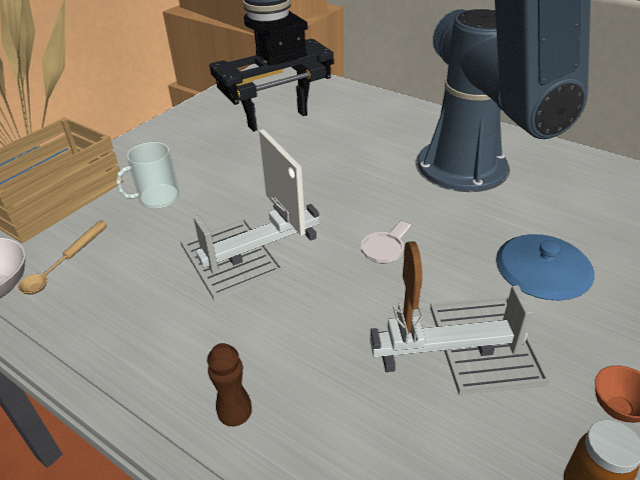

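```bash
cat >> h.py <<'E'
def proj(c,p):
    q=np.array(c["orientation"]).T@(np.array(p)-np.array(c["origin"])); K=c["mtx"]
    return K[0,0]*q[0]/-q[2]+K[0,2], K[1,1]*-q[1]/-q[2]+K[1,2]
E
python3 - <<'E'
from rig import bot
import cv2
from h import *
for n in("scene","top"):
    c=bot.capture(n); s=bot.read_state()
    p=s["position"];z=s["tcp_rot"][:,2]
    print(n,s["time_s"],p,proj(c,p),proj(c,p+.0435*z),proj(c,p-.0435*z),proj(c,[.438,-.182,.211]))
    cv2.imwrite(f"pics/{n}2.png",c["img"])
E
```

```text
scene 1.8667 [ 0.43791427 -0.1822366   0.24177515] (np.float64(277.87941649885016), np.float64(131.9871255217375)) (np.float64(255.3621694633896), np.float64(138.88510438736853)) (np.float64(299.67456360902014), np.float64(125.31035620342284)) (np.float64(279.26113098078133), np.float64(147.17101374811202))
top 1.9167 [ 0.43830694 -0.18246993  0.24223178] (np.float64(420.7180772999906), np.float64(290.34147932121954)) (np.float64(430.183973738069), np.float64(267.6267920028357)) (np.float64(411.17762814412805), np.float64(313.2350658790234)) (np.float64(416.45972378919924), np.float64(289.96292157700026))
```

View pics/top2.png

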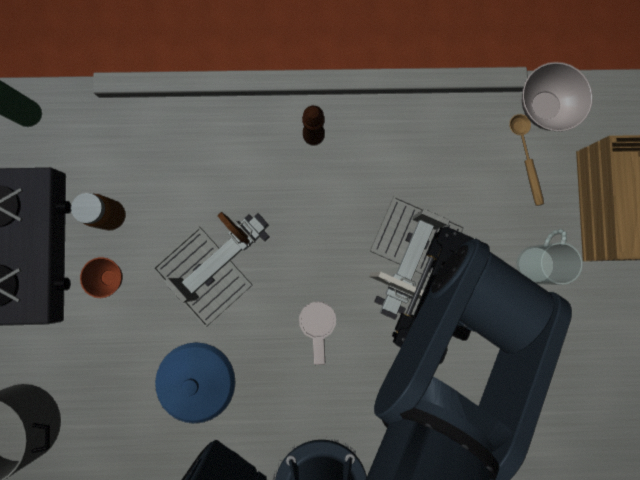

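View pics/scene2.png

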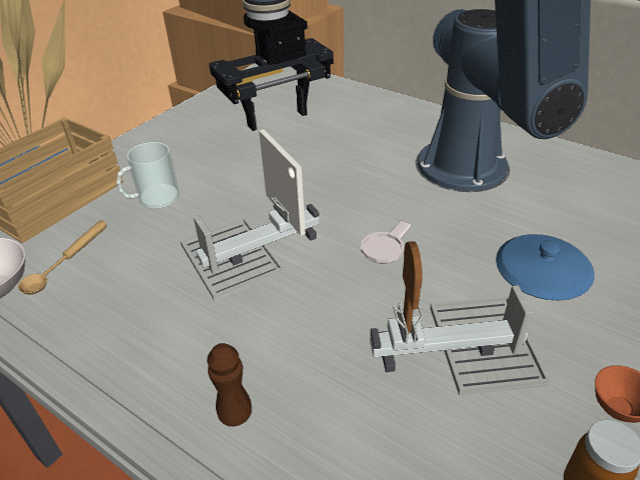

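The tool's projected tips, (255,139) and (300,125), don't match the seen tips at about (252,127) and (304,116). I'll measure the fingers in depth before descending.

```bash
python3 - <<'E'
from rig import bot
import cv2,pickle
from h import *
np.set_printoptions(precision=4,suppress=True)
s=bot.read_state(); print(s["position"])
R=s["tcp_rot"];p=s["position"]
for n,b in(("scene",(200,30,345,135)),("top",(385,220,490,350))):
    c=bot.capture(n); P=cloud(c)
    pickle.dump(c,open(n+"2.pkl","wb"))
    x0,y0,x1,y1=b
    Q=P[y0:y1,x0:x1].reshape(-1,3); im=c["img"][y0:y1,x0:x1].reshape(-1,3)
    m=(im.max(1)<70)&(Q[:,2]>.22)&(Q[:,2]<.42)&(np.linalg.norm(Q[:,:2]-p[:2],axis=1)<.17)
    Q=Q[m]
    L=(Q-p)@R  # tool frame
    print(n,len(L))
    for lo in np.arange(-.16,.02,.01):
        k=L[(L[:,0]>=lo)&(L[:,0]<lo+.01)]
        if len(k)>3: print(round(lo,3),len(k),"y",k[:,1].min(),np.median(k[:,1]),k[:,1].max(),"z",k[:,2].min(),k[:,2].max())
E
```

```text
[ 0.4383 -0.1825  0.2422]
scene 4753
-0.16 314 y -0.020602236341742377 0.0242896533841242 0.03052336536198252 z -0.049910258593011084 0.0182181806411489
-0.15 319 y -0.02368781762337758 0.025530346392449273 0.029872678779766175 z -0.04966599079406282 0.018261117226168723
-0.14 1587 y -0.03679323623521932 0.021082952028909096 0.04177129600446689 z -0.09419520781408974 0.09614161785719384
-0.13 316 y -0.03549558984943123 0.027268586975762767 0.04077652541260213 z -0.09172926414983112 0.095561491178665
-0.12 488 y -0.02765100165588456 0.03568471812768065 0.0423699989423385 z -0.09058685393634759 0.09288592087327184
-0.11 430 y -0.03630080180457135 0.03674561161160249 0.04238627627915291 z -0.08509671139730496 0.08787894553433598
-0.1 103 y -0.03475654990786651 0.016288807358286406 0.04033821001019974 z -0.08590059565795344 0.0876072534048577
-0.09 77 y -0.011305810180869269 0.011008964196985882 0.015466220395971977 z -0.059655885974692326 0.060929387096003124
-0.08 129 y -0.010984143594691407 0.010609172502964406 0.015628002686939757 z -0.057088570070663584 0.05986515146042319
-0.07 109
[... 828 characters left out ...]
2 471 y 0.0039490954131053526 0.029169438242333333 0.037562769052718346 z -0.09183545182521867 0.09001133294219332
-0.11 236 y 0.008015489166837126 0.03158634268979711 0.03760991718983252 z -0.08699117628410984 0.08308354011357102
-0.1 21 y 0.004782547753412349 0.03652676547561737 0.037234751587769364 z -0.08667390113738076 0.08430355660445994
-0.08 6 y -0.00021153892465453024 0.0013619038714408624 0.0023520029474489268 z 0.04250901543756154 0.04731544491024664
-0.06 12 y -0.003703098100153963 0.009125061971398611 0.010661184409075123 z -0.04769479411001281 0.051294209151591774
-0.05 9 y 0.007090031844876401 0.008918713246826153 0.010177387598629514 z -0.04677233770065188 0.05176352489119163
```

The fingers are laterally centred on the board, but their visible tips sit about 20 mm higher than the reported TCP. A reported TCP height of 0.160 clears the body in either case, since the body would be at 0.230 or more. I'll descend to that and check.

{"name": "send_rows", "arguments": {"fingers": [1,1,1,1,1,1,1,1,1], "dp": [[0,0,-10],[0,0,-20],[0,0,-30],[0,0,-40],[0,0,-50],[0,0,-60],[0,0,-70],[0,0,-80],[0,0,-82]], "turn": [[0,0,0],[0,0,0],[0,0,0],[0,0,0],[0,0,0],[0,0,0],[0,0,0],[0,0,0],[0,0,0]]}}

```text
time_s: 2.77
position: [0.4381, -0.1825, 0.1599]
tcp_rot: [[-0.002, 0.421, 0.907], [0.002, 0.907, -0.421], [-1.0, 0.001, -0.003]]
force: [0.0, 0.7, -0.4]
opening: 1.002
```

```bash
python3 -c "
from rig import bot
import cv2
cv2.imwrite('pics/s3.png',cv2.resize(bot.capture('scene')['img'][60:260,180:380],(800,600),interpolation=2)[:600])
s=bot.read_state();print(s['time_s'],s['position'],s['force'])"
```

```text
2.8167 [ 0.43824958 -0.1825236   0.16011331] [-0.01013423 -0.1699265  -0.09619108]
```

View pics/s3.png

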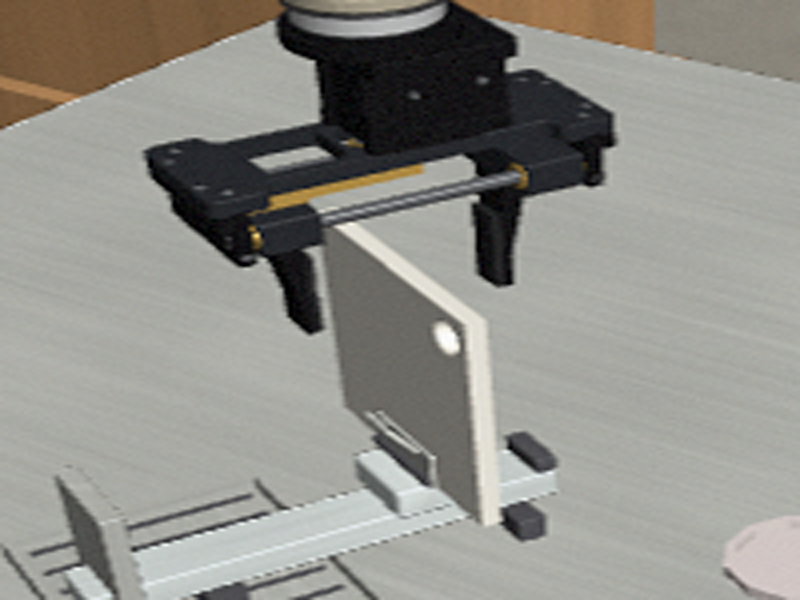

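The board stands between the fingers. The tips at (308,330) and (497,283) in the enlarged view are about 25 mm below the top edge, and the body is clear. Now I'll close.

{"name": "send_rows", "arguments": {"fingers": [0.6,0.3,0,0,0,0,0,0,0,0], "dp": [[0,0,0],[0,0,0],[0,0,0],[0,0,0],[0,0,0],[0,0,0],[0,0,0],[0,0,0],[0,0,0],[0,0,0]], "turn": [[0,0,0],[0,0,0],[0,0,0],[0,0,0],[0,0,0],[0,0,0],[0,0,0],[0,0,0],[0,0,0],[0,0,0]]}}

```text
time_s: 3.65
position: [0.4382, -0.1825, 0.1601]
tcp_rot: [[-0.002, 0.421, 0.907], [0.002, 0.907, -0.421], [-1.0, 0.001, -0.003]]
force: [0.2, -0.2, -0.5]
opening: 0.329
```

{"name": "send_rows", "arguments": {"fingers": [0,0,0,0,0,0], "dp": [[0,0,0],[0,0,0],[0,0,0],[0,0,0],[0,0,0],[0,0,0]], "turn": [[0,0,0],[0,0,0],[0,0,0],[0,0,0],[0,0,0],[0,0,0]]}}

```text
time_s: 4.15
position: [0.4385, -0.1826, 0.1601]
tcp_rot: [[-0.002, 0.421, 0.907], [0.002, 0.907, -0.421], [-1.0, 0.001, -0.002]]
force: [0.7, 0.3, -0.5]
opening: 0.114
```

Opening 0.114 is about 10 mm, so the board is gripped. I'll slide the first 80 mm.

{"name": "send_rows", "arguments": {"fingers": [0,0,0,0,0,0,0,0,0,0], "dp": [[7.2,-3.4,0],[14.5,-6.8,0],[21.8,-10.1,0],[29,-13.5,0],[36.2,-16.9,0],[43.5,-20.3,0],[50.8,-23.6,0],[58,-27,0],[65.2,-30.4,0],[72.5,-33.8,0]], "turn": [[0,0,0],[0,0,0],[0,0,0],[0,0,0],[0,0,0],[0,0,0],[0,0,0],[0,0,0],[0,0,0],[0,0,0]]}}

```text
time_s: 4.98
position: [0.5117, -0.2168, 0.1601]
tcp_rot: [[-0.002, 0.421, 0.907], [0.002, 0.907, -0.421], [-1.0, 0.001, -0.002]]
force: [-3.6, 0.2, 4.2]
opening: 0.108
```

{"name": "send_rows", "arguments": {"fingers": [0,0,0,0,0,0,0,0,0,0], "dp": [[4.1,-1.9,0],[8.2,-3.8,0],[12.2,-5.7,0],[16.3,-7.6,0],[20.4,-9.5,0],[24.5,-11.4,0],[28.6,-13.3,0],[32.6,-15.2,0],[36.7,-17.1,0],[39,-18.2,0]], "turn": [[0,0,0],[0,0,0],[0,0,0],[0,0,0],[0,0,0],[0,0,0],[0,0,0],[0,0,0],[0,0,0],[0,0,0]]}}

```text
time_s: 5.82
position: [0.5515, -0.2353, 0.1601]
tcp_rot: [[-0.001, 0.421, 0.907], [0.002, 0.907, -0.421], [-1.0, 0.001, -0.002]]
force: [-3.9, -0.2, 4.6]
opening: 0.113
```

```bash
python3 - <<'E'
from rig import bot
import cv2
from h import *
np.set_printoptions(precision=4,suppress=True)
c=bot.capture("scene"); cv2.imwrite('pics/s4.png',cv2.resize(c['img'][100:280,160:400],(800,600)))
s=bot.read_state();print(s['time_s'],s['position'],s['force'],s['opening'])
E
```

```text
5.8667 [ 0.5519 -0.2355  0.1601] [-0.3043 -0.1133  2.194 ] 0.11162161512064706
```

View pics/s4.png

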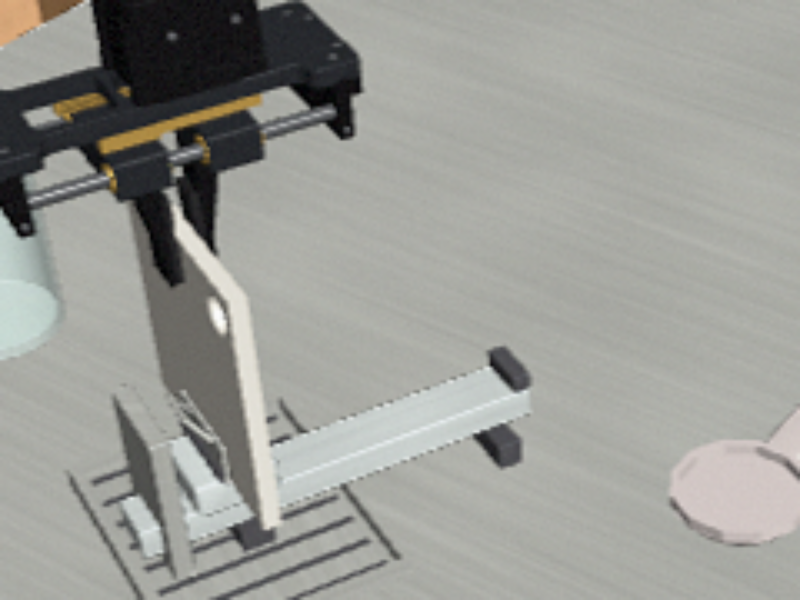

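The board stands close to the stop at (155,470) in the enlarged view, with a gap of a few mm left. I'll creep in while watching the force.

{"name": "send_rows", "arguments": {"fingers": [0,0,0,0,0,0], "dp": [[0.9,-0.4,0],[1.8,-0.8,0],[2.7,-1.3,0],[3.6,-1.7,0],[4.5,-2.1,0],[5.4,-2.5,0]], "turn": [[0,0,0],[0,0,0],[0,0,0],[0,0,0],[0,0,0],[0,0,0]]}}

```text
time_s: 6.37
position: [0.5572, -0.238, 0.1601]
tcp_rot: [[-0.001, 0.421, 0.907], [0.001, 0.907, -0.421], [-1.0, 0.001, -0.001]]
force: [-3.8, 0.0, 2.2]
opening: 0.112
```

{"name": "send_rows", "arguments": {"fingers": [0,0,0], "dp": [[0.9,-0.4,0],[1.8,-0.8,0],[2.7,-1.3,0]], "turn": [[0,0,0],[0,0,0],[0,0,0]]}}

```text
time_s: 6.62
position: [0.5587, -0.2387, 0.1601]
tcp_rot: [[-0.004, 0.421, 0.907], [0.003, 0.907, -0.421], [-1.0, 0.001, -0.004]]
force: [-8.2, 2.2, 6.9]
opening: 0.112
```

{"name": "send_rows", "arguments": {"fingers": [0,0,0], "dp": [[0.9,-0.4,0],[1.8,-0.8,0],[2.7,-1.3,0]], "turn": [[0,0,0],[0,0,0],[0,0,0]]}}

```text
time_s: 6.87
position: [0.5586, -0.2386, 0.1601]
tcp_rot: [[-0.01, 0.421, 0.907], [0.006, 0.907, -0.421], [-1.0, 0.001, -0.011]]
force: [-10.5, 3.7, 9.3]
opening: 0.111
```

The carriage has stalled against a resistance of about 11 N, well above the 3 N of sliding. Travel was 132 mm, as predicted, so it is home. Releasing.

{"name": "send_rows", "arguments": {"fingers": [0.3,0.6,0.6,0.6,0.6,0.6,0.6,0.6,0.6,0.6], "dp": [[0,0,0],[0,0,0],[0,0,0],[0,0,0],[0,0,0],[0,0,0],[0,0,0],[0,0,0],[0,0,0],[0,0,0]], "turn": [[0,0,0],[0,0,0],[0,0,0],[0,0,0],[0,0,0],[0,0,0],[0,0,0],[0,0,0],[0,0,0],[0,0,0]]}}

```text
time_s: 7.7
position: [0.5586, -0.2386, 0.1601]
tcp_rot: [[-0.01, 0.421, 0.907], [0.006, 0.907, -0.421], [-1.0, 0.001, -0.011]]
force: [0.2, -0.3, 0.2]
opening: 0.596
```

Free of the board with zero force. Rising straight up.

{"name": "send_rows", "arguments": {"fingers": [0.6,0.6,0.6,0.6,0.6,0.6,0.6,0.6,0.6,0.6], "dp": [[0,0,10],[0,0,25],[0,0,40],[0,0,55],[0,0,70],[0,0,85],[0,0,100],[0,0,115],[-20,-20,125],[-40,-40,125]], "turn": [[0,0,0],[0,0,0],[0,0,0],[0,0,0],[0,0,0],[0,0,0],[0,0,0],[0,0,0],[0,0,0],[0,0,0]]}}

```text
time_s: 8.53
position: [0.5203, -0.2792, 0.2888]
tcp_rot: [[-0.005, 0.418, 0.909], [0.002, 0.909, -0.418], [-1.0, -0.0, -0.005]]
force: [-0.3, -0.9, -0.2]
opening: 0.597
```

{"name": "send_rows", "arguments": {"fingers": [0.6,0.6,0.6,0.6,0.6,0.6,0.6,0.6,0.6,0.6], "dp": [[-15,-25,0],[-30,-50,0],[-45,-75,0],[-60,-100,0],[-75,-125,0],[-90,-150,0],[-105,-170,0],[-115,-185,0],[-120,-190,0],[-120,-190,0]], "turn": [[0,0,0],[0,0,0],[0,0,0],[0,0,0],[0,0,0],[0,0,0],[0,0,0],[0,0,0],[0,0,0],[0,0,0]]}}

```text
time_s: 9.37
position: [0.3992, -0.4704, 0.2892]
tcp_rot: [[-0.004, 0.42, 0.908], [0.001, 0.908, -0.42], [-1.0, -0.001, -0.004]]
force: [0.9, 0.2, -0.1]
opening: 0.597
```

```bash
python3 - <<'E'
from rig import bot
import cv2
from h import *
np.set_printoptions(precision=4,suppress=True)
for n in("scene","top"):
    c=bot.capture(n); cv2.imwrite(f'pics/{n}5.png',c['img'])
    P=cloud(c).reshape(-1,3)
    for nm,lo,hi,cx,r in(("board",.203,.222,(.558,-.238),.09),("stop",.097,.112,(.587,-.251),.045)):
        Q=P[(P[:,2]>lo)&(P[:,2]<hi)&(np.linalg.norm(P[:,:2]-cx,axis=1)<r)]
        if nm=="stop": Q=Q[(Q[:,:2]-[.558,-.238])@[.9065,-.4222]>.012]
        print(n,nm,len(Q),cv2.minAreaRect(Q[:,:2].astype(np.float32)*1000) if len(Q)>4 else "")
s=bot.read_state();print(s['time_s'],s['position'],s['force'])
E
```

```text
scene board 415 ((559.3682250976562, -237.65939331054688), (152.88327026367188, 11.796648025512695), 64.87476348876953)
scene stop 201 ((584.478759765625, -248.31961059570312), (61.14186096191406, 22.713932037353516), 64.6838150024414)
top board 485 ((556.759765625, -239.15211486816406), (150.74658203125, 11.022234916687012), 65.15998840332031)
top stop 109 ((587.708251953125, -252.81195068359375), (59.50954055786133, 8.436330795288086), 63.98126220703125)
9.4667 [ 0.4006 -0.4684  0.2891] [-0.1285  0.1034 -0.0983]
```

View pics/scene5.png

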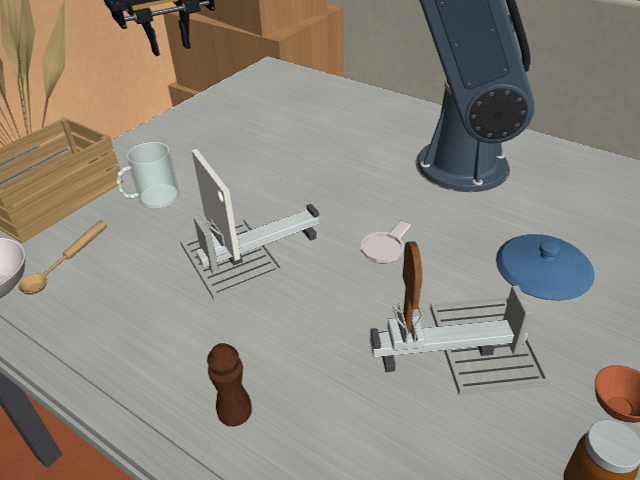

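View pics/top5.png

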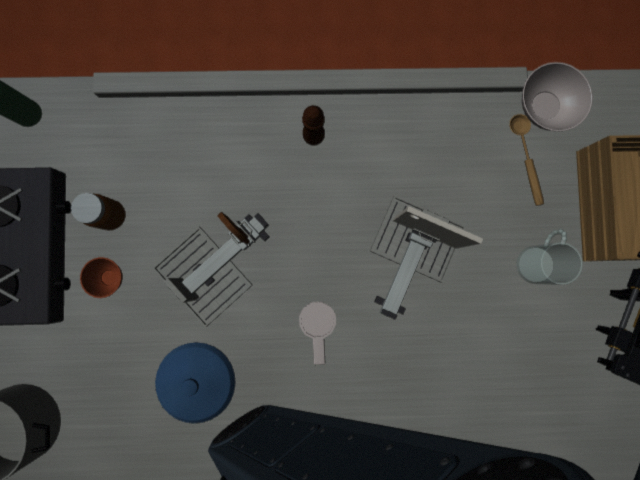

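The board's middle is 31.7 mm (top view) and 32.1 mm (scene view) from the stop plate's middle. That puts it 25.7 and 26.1 mm from the stop face, against 26 mm expected when home. The paddle is unmoved at (412,290), so I'll hand in.

```bash
python3 -c "
from rig import bot
print(bot.hand_in())"
```

```text
the job is handed in; nothing more can be done
None
```

I pinched the cutting board by its top edge, slid its clip carriage about 132 mm along the rail to the stop, then let go and moved the arm clear. The job was handed in at about 9.5 s.

- **Home against the stop:** the carriage stalled there at about 11 N sideways, against about 3 N while sliding. After release, the board's middle was 25.7 mm (top view) and 26.1 mm (scene view) from the stop face; 26 mm means fully home.
- **Clear of everything:** the force was near zero once the fingers opened. The last pictures show the paddle where it was and nothing fallen.
- **One disagreement:** before the grasp, the fingertips looked about 20 mm higher in the images than the reported tool position. I chose a grasp height that was safe either way, and the grip closed on 10 mm, the board's thickness.

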